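# Clamp a bud vase in a click-dial holder

## Robot

A 6-joint arm with a two-finger parallel gripper is mounted at the origin on the work surface. World frame = base frame: x ahead of the robot, y to its left, z up, the work surface at z = 0. Lengths are in m, angles in rad, forces in N, time in s.
With the tool pointing down it reaches from about 0.25 to 0.725 m from the base axis. Payload 4 kg.
Tool frame: the origin (TCP) lies midway between the tips of the shut fingers; the grasp point (between the pads) lies 19 mm behind it; z points along the fingers, y is the line along which they close (so a half turn about z gives the same grasp; the last joint's range is limited). The gripper opens to 85 mm and grips with 20 to 120 N. Pads are 22 mm wide; open, the fingers measure 114 mm over their backs; the gripper's body (76 mm by 85 mm) begins 54 mm behind the grasp point. The pads swing forward as they close: fully open they stand 13 mm farther back than shut.
Start: joints at [1.163, 0.241, 0.005, 1.335, 0, 1.571], TCP at [0.198, 0.459, 0.207] pointing down, gripper open.
Joint ranges: [-2.72, 2.72], [-1.05, 1.87], [-1.09, 1.28], [-1.99, 2.15], [-1.42, 1.44], [-3.14, 3.14]. Speed limits (rad/s): [2.79, 2.79, 3.14, 3.14, 3.14, 3.14].

## Interface

Orientations are given as a unit quaternion [x, y, z, w].
In Python, from workcell import get_obs, camera, job_done, silhouettes gives the robot as it stands. The module is installed in compiled form; this text tells all that it offers.
- The arm moves only by the tool drive_tool, never from a script. Its argument "increments" is a list of rows, each a list of 3 entries, a list of its own where there are three numbers: the shift along the world's x, y, z in mm, then the turn, a rotation vector about the world's x, y, z in degrees, then the opening, from 0 (shut) to 1 (fully open). A call has 1 to 8 rows; each row shifts and turns the commanded pose from where the row before left it; what a row does not reach is not made up. A row lasts 1/12 s, in which the tool goes at most 41.7 mm and 7.16 degrees, less where a joint would pass 70% of its speed; a pose out of reach is approached as far as the arm can. A call is refused whole if a number of a shift passes 41.7 or a number of a turn 7.16, either way. A call with a gripper value outside its range is refused whole. The fingers move at their own pace and stop on an object; the grip force is fixed at half the most. Time passes only in rows, so rows that do not move let the fingers close. It gives the time, the measured TCP pose, the force, the opening and the grip force at its end, in the units of the state.
- get_obs(): the state, without advancing time (a new reading comes with each control period).
- camera(name): name is "scene" or "top" or "wrist"; returns a dict with "image" (480x640x3 uint8, red, green, blue), "K" (3x3 intrinsics, pixels), "view" (4x4, takes a point from world to camera coordinates). Camera axes: x right, y down, z forward; pixel columns grow to the right and rows downward; lengths in m; the calibration is good to about 2 mm. The wrist camera is an equidistant fisheye: a pixel r from the principal point sees the ray r / f radians off the axis. A picture is of the moment at which its call begins. There is no depth.
- job_done(): hands the job in; it is judged then, once.
Trained networks look in a picture, given as the dict that the camera call returned (one of the last four; its "shot" number tells which), for a name from the list of things; names that differ only in an ending like _2 or _b are one class to them, and where a whole thing is asked for, a point or a joint stands for the part that bears it (a point fixed in the world has none). Each returns a list of dicts, best first, with "conf" (0 to 1); they miss things now and then, are a little off and sometimes report something else, mostly with a low value. They report only what shows in the picture. A call takes as long as a camera call. They do not tell look-alikes from the thing itself.
- silhouettes(query, picture): "region" (480x640 bool, what is visible of it) and "bbox" ([left, top, right, bottom] in pixels, round what is visible of it).
The state is a dict: "clock": time; "joint_pos": joint angles; "joint_vel": joint speeds; "tau": joint torques, N m; "eef_pos": TCP position; "tool_rot": TCP orientation; "ft_force": force on the tool from outside, world axes, zero at the start; "ft_torque": the same for the moment, N m; "grip_width": finger opening in m; "grasp_force": force on a finger pad.
Only numpy, scipy, OpenCV 4.12 (cv2) and the standard library are available. Lean on these libraries where they do the work, as an engineer would, in place of code of your own. Each camera call takes 0.05 s, during which the arm holds its last target. There are 200 camera calls.

## Task

Stand the blue bud vase upright on the vase holder, between the jaw and the V-rest, and let go of it. Then turn the click dial clockwise (seen from above) until the jaw has pushed the vase home against the V-rest, and from there three clicks more, no further: too few and the vase slips, too many and it cracks. Leave the dial free at the end, and leave the other vases and the things around undisturbed.

Things in the scene. Friction and masses are not known exactly. Their poses are not given: they have to be found in the camera images.
- vase_blue: blue glazed bud vase with white rings, 250 g or so: cylindrical body 56 mm in diameter and 80 mm high, narrow neck above to 104 mm. Origin: centre of its underside, z up. Grip it round the body, about 68 mm up, to stay clear of the holder's parts
- holder: vase holder, fixed: plate 130 mm (x) by 300 (y -170 to +130), 12 thick; the vase stands on it. Origin: on the table under the plate, z up. In a row along y: blue dial housing (100 by 85, centred at y = -105, top at z = 62), jaw, white 90 degree V-rest (42 high, facing the jaw) locked at a place that differs: a vase home in it has its axis at x = 0, y = 12 to 21; y = 7.5 is always free
- jaw: black jaw pad, 36 mm wide, 28 high, on a rod from the housing. Origin: centre of its front face, 38 mm above the table; y as the holder's, to the V-rest. Starts at y = -25 mm of the holder, 9 to 18 short of a vase that is home. 3 mm per click; once the vase is home the pad stops and its spring (6 N preload, 0.7 N/mm) adds 2.1 N per click: felt as 0.05 N m at the dial, then 0.018 more per click
- dial_grip (a point): dial's grip point, on its axis, 95 mm above the table: black knob on the housing, 56 mm round skirt 8 mm thick, under an upright bar 46 mm long, 14 thick, top at 108 mm; pinch its flat sides. Bar along the point's y, z up. Clicks every 20 degrees, springing to the nearest (0.25 N m to pass one, 0.35 when loaded). Starts on a click at its anticlockwise stop; 12 clicks of travel clockwise
- vase_white: white bud vase, same shape and size as the blue one, brass rings. Origin: centre of its underside. Leave alone
- vase_clay: terracotta bud vase, same shape and size as the blue one. Origin: centre of its underside. Leave alone
- glue: white glue bottle with orange cap, 44 mm wide, 120 mm high. Origin: centre of its underside. Leave alone
- jar: glass jar with blue lid, 64 mm wide, 70 mm high. Origin: centre of its underside. Leave alone
- tin: metal tin with red label, 66 mm wide, 80 mm high. Origin: centre of its underside. Leave alone
- tape: cardboard ring lying flat, 90 mm across, 30 mm high. Origin: centre of its underside. Leave alone
- brush: wooden brush lying down, about 200 mm long. Origin: its middle at table height. Leave alone
Mind the look-alikes: they are no part of the job. Of the things like the vase_blue, leave any that is purple or turquoise; of the rest the larger one is meant.

How it is judged:
On the way, in this order (a step that is already met when the one before it is completed fails the run):
1. the blue vase stands upright on the holder between jaw and V-rest, let go (x of vase_blue in the frame of holder between -0.02 and 0.02 m and y of vase_blue in the frame of holder between -0.005 and 0.028 m and z of vase_blue in the frame of holder below 0.017 m and angle between vase_blue's own z axis and vertical below 0.12 rad and contact force between the fingers and vase_blue below 0.2 N), for 0.2 s.
2. the jaw has pushed the vase home and bears on it (contact force between jaw and vase_blue above 5 N and x of vase_blue in the frame of holder between -0.008 and 0.008 m and y of vase_blue in the frame of holder between 0.008 and 0.025 m and z of vase_blue in the frame of holder below 0.017 m and angle between vase_blue's own z axis and vertical below 0.08 rad), for 0.2 s.
At the end, for the whole second after the job is handed in: The blue vase stands upright (0.08 rad) on the plate of the holder, at rest, pushed home in the V-rest (x within 8 mm of the holder's middle line, y between 8 and 25 mm), and the jaw presses on it with 9.6 to 15 N, as two to four clicks after home give (three meant) (x of vase_blue in the frame of holder between -0.008 and 0.008 m and y of vase_blue in the frame of holder between 0.008 and 0.025 m and z of vase_blue in the frame of holder below 0.017 m and angle between vase_blue's own z axis and vertical below 0.08 rad and contact force between jaw and vase_blue between 9.6 and 15 N and linear speed of vase_blue below 0.01 m/s); the robot touches nothing.
It fails at once if the jaw is over-tightened: it presses on the vase with over 19 N (about six clicks after home) (contact force between jaw and vase_blue above 19 N).
It fails at once if one of the other vases is moved by over 30 mm (distance of any of vase_white, vase_clay from where it was at the start of the episode above 0.03 m).
It fails at once if one of the things around is moved by over 30 mm (distance of any of glue, jar, tin, tape, brush from where it was at the start of the episode above 0.03 m).
It also fails if it takes over 72 s, if anything falls off the work surface, if the arm or the gripper's body presses on something with over 40 N, if the wrist force passes 120 N, or if a joint passes its speed limit or range.

## Working session

There is one attempt and no reset: what is moved stays moved. The work goes in short steps, Python scripts to look and compute and a tool call to move; the robot and the scene stay as the last step left them, time stands still between calls to the robot, and variables do not carry over. Pictures are saved under pics/ and viewed, at most 10 in all, crops included, and the job is handed in when it is done.

Besides the shell and the picture viewer there is one more tool, called after "Emit:" in YAML: its name, and indented under it one key for each argument. drive_tool: Moves the arm, as the interface text tells. Its arguments: {"type":"object","properties":{"increments":{"type":"array"}},"required":["increments"]}

```bash
mkdir -p pics; cat > h.py <<'E'
import numpy as np,cv2
from workcell import get_obs,camera,job_done,silhouettes
def ray(p,u,v):
    K=p['K'];V=np.array(p['view']);d=np.linalg.inv(K)@[u,v,1];R=V[:3,:3];return -R.T@V[:3,3],R.T@d
def onz(p,u,v,z):
    c,d=ray(p,u,v);return c+d*(z-c[2])/d[2]
def proj(p,X):
    V=np.array(p['view']);c=V[:3,:3]@X+V[:3,3];q=p['K']@c;return q[:2]/q[2]
E
python3 - <<'E'
from h import *
o=get_obs();print({k:np.round(v,3) for k,v in o.items()})
for n in('scene','top'):
    p=camera(n);cv2.imwrite(f'pics/{n}1.png',p['image'][:,:,::-1]);print(n,p['K'].tolist() if hasattr(p['K'],'tolist') else p['K'],np.round(p['view'],3).tolist())
    for q in('vase_blue','holder','jaw','dial_grip'):
        for r in silhouettes(q,p):
            m=r['region'];ys,xs=np.nonzero(m);col=p['image'][m].mean(0).round()
            print(q,round(r['conf'],2),r['bbox'],m.sum(),xs.mean().round(1),ys.mean().round(1),col)
E
```

```text
{'clock': np.float64(0.0), 'joint_pos': array([ 1.163,  0.241,  0.004,  1.335, -0.   ,  1.571]), 'joint_vel': array([ 0.   , -0.   , -0.001,  0.002, -0.001, -0.   ]), 'tau': array([ 0.0000e+00, -3.7232e+01,  2.5241e+01,  1.7000e-02, -0.0000e+00,
        0.0000e+00]), 'eef_pos': array([0.198, 0.458, 0.206]), 'tool_rot': array([ 0.202,  0.979, -0.001, -0.   ]), 'ft_force': array([0.011, 0.259, 0.204]), 'ft_torque': array([0.005, 0.035, 0.041]), 'grasp_force': np.float64(0.0), 'grip_width': np.float64(0.086)}
scene [[570.1069568213721, 0.0, 308.4776400162453], [0.0, 570.1069568213721, 240.02335831638732], [0.0, 0.0, 1.0]] [[-0.07, 0.998, -0.005, 0.021], [0.666, 0.043, -0.745, -0.356], [-0.743, -0.055, -0.667, 1.625], [0.0, 0.0, 0.0, 1.0]]
vase_blue 0.88 [440.8, 250.1, 479.2, 301.8] 1169 460.3 273.1 [50. 23. 68.]
vase_blue 0.85 [426.1, 211.2, 455.7, 264.0] 1247 439.1 238.3 [40. 56. 69.]
vase_blue 0.69 [398.2, 244.1, 431.6, 297.3] 1368 414.0 272.4 [17. 73. 70.]
vase_blue 0.66 [481.6, 233.1, 506.8, 274.5] 790 492.4 255.5 [44. 59. 71.]
holder 0.67 [194.7, 185.6, 340.2, 253.7] 6551 265.5 225
[... 274 characters left out ...]
[[-0.089, -0.996, 0.005, 0.041], [-0.971, 0.086, -0.222, 0.605], [0.22, -0.024, -0.975, 1.189], [0.0, 0.0, 0.0, 1.0]]
vase_blue 0.94 [190.6, 249.6, 218.0, 278.1] 523 205.0 265.4 [45. 59. 74.]
vase_blue 0.71 [213.8, 211.9, 238.7, 239.1] 555 224.9 225.3 [32. 81. 79.]
vase_blue 0.65 [178.9, 216.0, 205.7, 239.3] 521 191.0 227.5 [54. 29. 70.]
vase_blue 0.57 [152.2, 252.6, 178.4, 268.6] 282 163.9 258.5 [44. 57. 72.]
holder 0.78 [291.1, 254.3, 406.2, 303.8] 5724 346.8 278.0 [140. 147. 158.]
holder 0.26 [190.7, 247.9, 219.6, 279.2] 532 204.9 265.5 [45. 60. 74.]
jaw 0.41 [347.8, 270.3, 353.9, 281.8] 63 352.0 274.6 [91. 87. 82.]
dial_grip 0.63 [370.7, 265.8, 392.1, 285.0] 401 382.1 274.3 [32. 33. 36.]
```

```bash
python3 - <<'E'
import cv2
a=cv2.imread('pics/scene1.png');b=cv2.imread('pics/top1.png')
A=cv2.resize(a[160:320,180:520],(800,376),interpolation=3);cv2.imwrite('pics/s1c.png',A)
B=cv2.resize(b[190:330,130:430],(800,373),interpolation=3);cv2.imwrite('pics/t1c.png',B)
E
```

```text
(no output)
```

View pics/s1c.png

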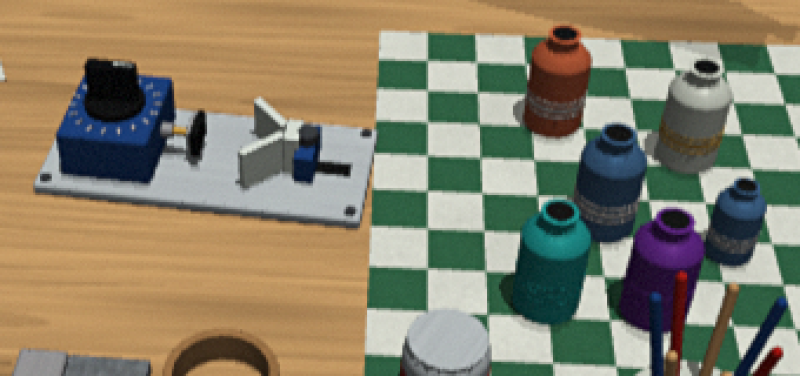

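View pics/t1c.png

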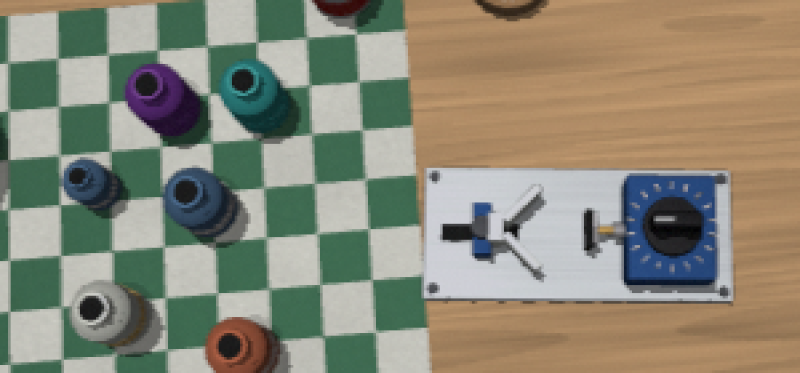

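The larger blue vase is at crop (200,203) in the top view and (612,180) in the scene view; a smaller blue one, a purple one and a turquoise one stand near it. The holder has its dial on the right in the top view (world −y) and its V-rest on the left.

```bash
python3 - <<'E'
from h import *
p=camera('top');s=camera('scene')
tp=lambda x,y:(x/2.6667+130,y/2.6643+190); sp=lambda x,y:(x/2.353+180,y/2.35+160)
f=lambda a:np.round(a*1000,1)
def tri(a,b):
    c1,d1=ray(p,*a);c2,d2=ray(s,*b);d1/=np.linalg.norm(d1);d2/=np.linalg.norm(d2)
    t=np.linalg.lstsq(np.c_[d1,-d2],c2-c1,rcond=None)[0];A=c1+d1*t[0];B=c2+d2*t[1];return f((A+B)/2),f(np.linalg.norm(A-B))
for n,a,b in[('blue',(187,192),(618,134)),('teal',(242,82),(561,211)),('purple',(148,84),(674,219)),('small',(77,181),(745,186)),('white',(91,308),(705,69)),('clay',(229,346),(565,35))]:
    print(n,tri(tp(*a),sp(*b)),f(onz(p,*tp(*a),.104)),f(onz(s,*sp(*b),.104)))
for q in silhouettes('holder',p)[:1]:
    m=q['region'].astype(np.uint8)
    c=cv2.findContours(m,0,2)[0];c=max(c,key=cv2.contourArea);W=np.array([onz(p,*x[0],.012)[:2] for x in c])*1000
    r=cv2.minAreaRect(W.astype(np.float32));print('plate',r,cv2.boxPoints(r).tolist())
for a in[(425,168),(732,171),(733,301),(424,298)]:print('corner',f(onz(p,*tp(*a),.012)))
for a in[(38,192),(356,224),(375,126),]:print('corner s',f(onz(s,*sp(*a),.012)))
for q in silhouettes('dial_grip',p)[:1]:
    m=q['region'];ys,xs=np.nonzero(m);print('dial top',f(onz(p,xs.mean(),ys.mean(),.085)))
for a in[(652,219),(677,219)]:print('bar',f(onz(p,*tp(*a),.108)))
E
python3 - <<'E'
import cv2
b=cv2.imread('pics/top1.png')
cv2.imwrite('pics/dialc.png',cv2.resize(b[240:310,280:420],(800,400),interpolation=2))
E
```

```text
blue (array([563.5, 283.1, 102.8]), np.float64(1.3)) [563.2 282.1 104. ] [564.9 283.4 104. ]
teal (array([662.3, 228.6, 103. ]), np.float64(1.1)) [661.9 227.9 104. ] [663.3 229.  104. ]
purple (array([667.6, 314.9, 104.5]), np.float64(1.5)) [667.6 314.3 104. ] [666.8 315.9 104. ]
small (array([588.7, 390.4,  73.1]), np.float64(0.2)) [582.1 381.  104. ] [624.2 377.6 104. ]
white (array([466.2, 370.8, 102.2]), np.float64(0.9)) [466.  370.7 104. ] [468.8 369.6 104. ]
clay (array([421.9, 250.5, 102.2]), np.float64(0.0)) [421.8 250.1 104. ] [424.5 250.1 104. ]
plate ((507.13323974609375, -72.73651123046875), (301.61566162109375, 135.58773803710938), 84.28111267089844) [[424.6491394042969, -216.03822326660156], [559.56201171875, -229.5492401123047], [589.6173095703125, 70.56520080566406], [454.7044677734375, 84.07621765136719]]
corner [584.7  69.4  12. ]
corner [ 555.2 -230.5   12. ]
corner [ 428.8 -215.4   12. ]
corner [457.9  79.9  12. ]
corner s [ 567.7 -219.6   12. ]
corner s [591.1  67.6  12. ]
corner s [454.3  80.2  12. ]
dial top [ 496.4 -156.3   85. ]
bar [ 500.9 -134.6  108. ]
bar [ 498.9 -157.   108. ]
```

View pics/dialc.png

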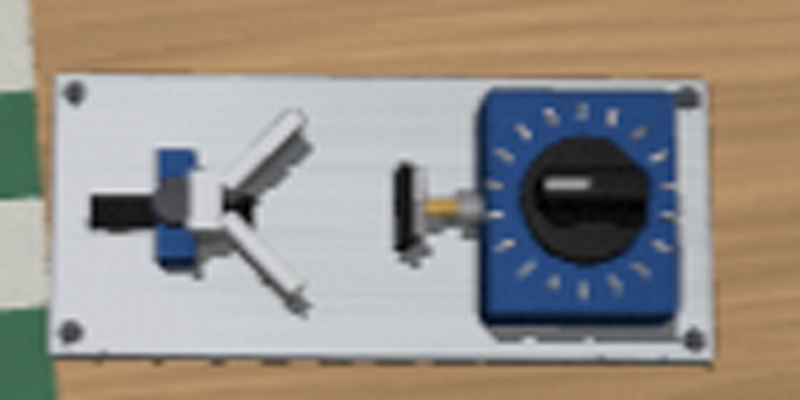

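The dial bar lies along the holder's y axis, to within about a degree. The holder is yawed about −5.7° with its origin near (509,−53). The vase is near (564,283), so I'm moving above it.

Emit:
drive_tool:
  increments:
    - [[30.5, -14.6, 0], [0, 0, -6], 1]
    - [[30.5, -14.6, 0], [0, 0, -6], 1]
    - [[30.5, -14.6, 0], [0, 0, -6], 1]
    - [[30.5, -14.6, 0], [0, 0, -6], 1]
    - [[30.5, -14.6, 0], [0, 0, -6], 1]
    - [[30.5, -14.6, 0], [0, 0, -6], 1]
    - [[30.5, -14.6, 0], [0, 0, -6], 1]
    - [[30.5, -14.6, 0], [0, 0, -6], 1]

```text
clock: 1.37
eef_pos: [0.4437, 0.3413, 0.2073]
tool_rot: [0.585, 0.811, 0.0, 0.0]
ft_force: [-0.2, 0.8, -0.2]
grip_width: 0.0853
grasp_force: 0.0
```

Emit:
drive_tool:
  increments:
    - [[30.5, -14.6, 0], [0, 0, -6], 1]
    - [[30.5, -14.6, 0], [0, 0, -6], 1]
    - [[30.5, -14.6, 0], [0, 0, -6], 1]
    - [[30.5, -14.6, 0], [0, 0, -6], 1]
    - [[0, 0, 0], [0, 0, 0], 1]
    - [[0, 0, 0], [0, 0, 0], 1]

```text
clock: 1.87
eef_pos: [0.5655, 0.2824, 0.2061]
tool_rot: [0.74, 0.672, -0.001, -0.0]
ft_force: [-0.4, 0.4, 0.1]
grip_width: 0.0852
grasp_force: 0.0
```

```bash
cat >> h.py <<'E'
def st():
    from scipy.spatial.transform import Rotation as R
    o=get_obs();M=R.from_quat(o['tool_rot']).as_matrix()
    print('t',round(float(o['clock']),2),'tcp',np.round(o['eef_pos']*1000,1),'yaw_y',np.round(np.degrees(np.arctan2(M[1,1],M[0,1])),2),'z',np.round(M[:,2],3),'j',np.round(o['joint_pos'],2),'F',np.round(o['ft_force'],1),'T',np.round(o['ft_torque'],3),'g',round(float(o['grip_width']),4),round(float(o['grasp_force']),1))
def fray(p,u,v):
    K=p['K'];V=np.array(p['view']);x=(u-K[0,2])/K[0,0];y=(v-K[1,2])/K[1,1];r=np.hypot(x,y);d=np.array([x/r*np.sin(r),y/r*np.sin(r),np.cos(r)]) if r>1e-9 else np.array([0,0,1.]);R=V[:3,:3];return -R.T@V[:3,3],R.T@d
def fonz(p,u,v,z):
    c,d=fray(p,u,v);return c+d*(z-c[2])/d[2]
E
python3 - <<'E'
from h import *
st();p=camera('wrist');cv2.imwrite('pics/w1.png',p['image'][:,:,::-1]);print(p['K'][0],np.round(p['view'],3).tolist())
for r in silhouettes('vase_blue',p)[:4]:
    m=r['region'];ys,xs=np.nonzero(m);print(r['conf'],r['bbox'],p['image'][m].mean(0).round())
E
```

```text
t 1.87 tcp [565.5 282.4 206.1] yaw_y -5.51 z [-0.001 -0.    -1.   ] j [0.46 0.51 0.4  1.46 0.   2.13] F [-0.4  0.4  0.1] T [0.011 0.066 0.003] g 0.0852 0.0
[371.64829954   0.         318.52524293] [[0.995, -0.095, -0.001, -0.536], [-0.091, -0.956, 0.279, 0.285], [-0.027, -0.277, -0.96, 0.471], [0.0, 0.0, 0.0, 1.0]]
0.95 [313.9, 70.4, 362.0, 120.2] [ 80. 101. 116.]
0.78 [284.5, 182.7, 352.2, 256.7] [73. 89. 99.]
0.72 [388.3, 228.4, 461.9, 304.3] [ 53. 104.  97.]
0.69 [390.9, 143.4, 470.4, 211.2] [ 88.  59. 103.]
```

View pics/w1.png

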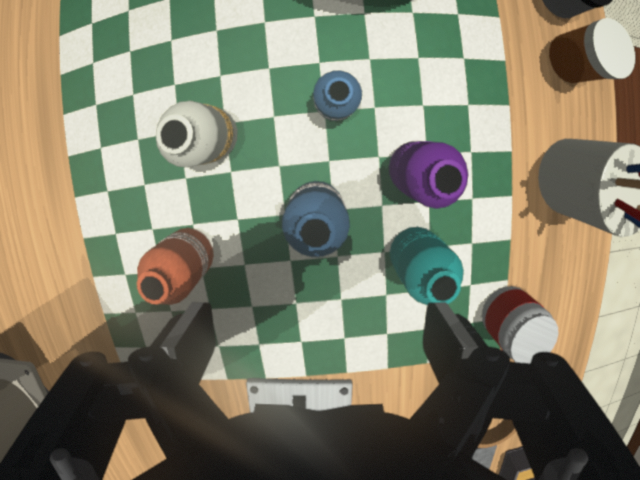

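The large blue vase is in the wrist view with its mouth at (316,232). Its neighbours are clear of the fingers.

```bash
python3 - <<'E'
from h import *
p=camera('wrist')
for n,u,v in[('blue',316,231),('teal',442,288),('purple',448,178)]:print(n,fonz(p,u,v,.104)*1000)
E
```

```text
blue [562.29305606 286.11767472 104.        ]
teal [660.31640153 229.25985985 104.        ]
purple [665.40654778 318.54348601 104.        ]
```

Emit:
drive_tool:
  increments:
    - [[-2, 1.5, -20], [0, 0, -0.2], 1]
    - [[0, 0, -30], [0, 0, 0], 1]
    - [[0, 0, -30], [0, 0, 0], 1]
    - [[0, 0, -30], [0, 0, 0], 1]
    - [[0, 0, -28], [0, 0, 0], 1]
    - [[0, 0, -20], [0, 0, 0], 1]
    - [[0, 0, 0], [0, 0, 0], 1]
    - [[0, 0, 0], [0, 0, 0], 0]

```text
clock: 2.68
eef_pos: [0.5604, 0.2858, 0.0487]
tool_rot: [0.74, 0.673, -0.001, -0.0]
ft_force: [0.7, 0.1, 0.4]
grip_width: 0.0752
grasp_force: 0.0
```

Emit:
drive_tool:
  increments:
    - [[0, 0, 0], [0, 0, 0], 0]
    - [[0, 0, 0], [0, 0, 0], 0]
    - [[0, 0, 0], [0, 0, 0], 0]
    - [[0, 0, 0], [0, 0, 0], 0]
    - [[0, 0, 0], [0, 0, 0], 0]
    - [[0, 0, 0], [0, 0, 0], 0]
    - [[0, 0, 0], [0, 0, 0], 0]

```text
clock: 3.27
eef_pos: [0.5647, 0.2876, 0.0559]
tool_rot: [0.74, 0.672, 0.005, 0.0]
ft_force: [-4.4, 0.5, 16.3]
grip_width: 0.0264
grasp_force: 66.5
```

```bash
python3 - <<'E'
from h import *
st();p=camera('scene');cv2.imwrite('pics/s2.png',cv2.resize(p['image'][180:320,360:540,::-1],(720,560)))
w=camera('wrist');cv2.imwrite('pics/w2.png',w['image'][:,:,::-1])
st()
E
```

```text
t 3.27 tcp [564.7 287.6  55.9] yaw_y -5.52 z [ 0.007  0.006 -1.   ] j [0.47 0.59 0.13 1.1  0.   2.14] F [-4.4  0.5 16.3] T [-0.041  1.355  0.057] g 0.0264 66.5
t 3.37 tcp [564.7 287.7  55.9] yaw_y -5.52 z [ 0.007  0.006 -1.   ] j [0.47 0.59 0.13 1.1  0.   2.14] F [-3.3 -0.  16.5] T [-0.007  1.313  0.084] g 0.0256 66.5
```

View pics/s2.png

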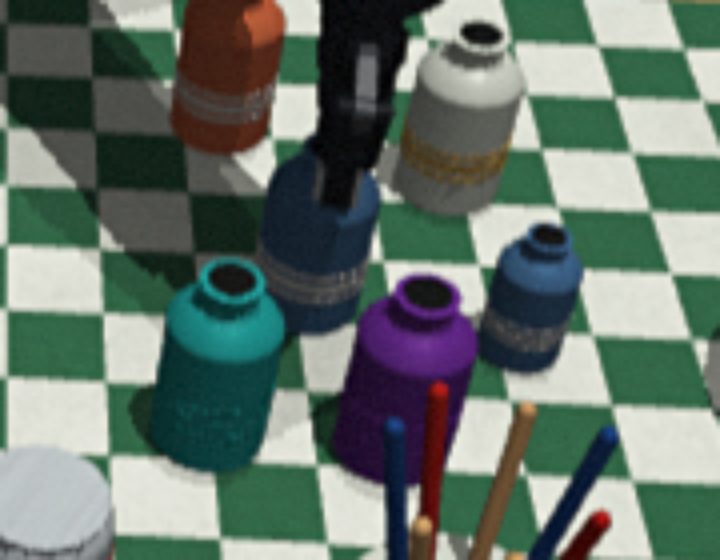

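View pics/w2.png

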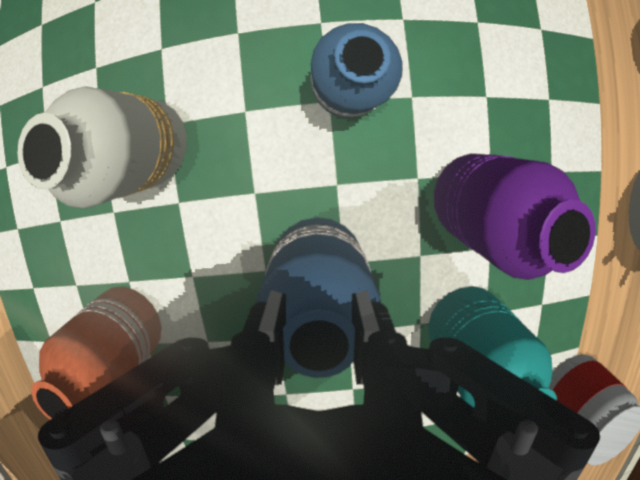

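The fingers closed a bit high and slid up over the shoulder onto the neck; the vase still looks upright. I'm opening and will re-measure.

Emit:
drive_tool:
  increments:
    - [[0, 0, 0], [0, 0, 0], 1]
    - [[0, 0, 0], [0, 0, 0], 1]
    - [[0, 0, 0], [0, 0, 0], 1]
    - [[0, 0, 0], [0, 0, 0], 1]
    - [[0, 0, 0], [0, 0, 0], 1]
    - [[0, 0, 0], [0, 0, 0], 1]
    - [[0, 0, 0], [0, 0, 0], 1]

```text
clock: 3.95
eef_pos: [0.562, 0.2852, 0.0488]
tool_rot: [0.741, 0.672, -0.0, -0.0]
ft_force: [0.4, 0.3, -0.7]
grip_width: 0.0856
grasp_force: 0.0
```

```bash
python3 - <<'E'
from h import *
st();s=camera('scene');p=camera('wrist');cv2.imwrite('pics/w3.png',np.hstack([p['image'][200:440,160:480],cv2.resize(s['image'][190:290,390:523],(320,240))])[:,:,::-1])
for q in (silhouettes('vase_blue',s)+[None]+silhouettes('vase_blue',p)):
    if q is None: print('wrist');continue
    print(q['conf'],q['bbox'])
E
```

```text
t 3.95 tcp [562.  285.2  48.8] yaw_y -5.57 z [-0.001 -0.    -1.   ] j [0.47 0.6  0.13 1.1  0.   2.14] F [ 0.4  0.3 -0.7] T [ 0.017 -0.059 -0.008] g 0.0856 0.0
0.96 [480.5, 234.8, 505.4, 273.9]
0.88 [425.8, 212.3, 458.3, 265.5]
0.67 [441.3, 249.0, 481.8, 301.6]
0.66 [399.9, 243.9, 432.7, 298.7]
wrist
0.94 [315.7, 9.6, 411.5, 110.4]
0.84 [442.6, 151.9, 615.1, 281.3]
0.6 [261.5, 214.4, 394.0, 381.0]
```

View pics/w3.png

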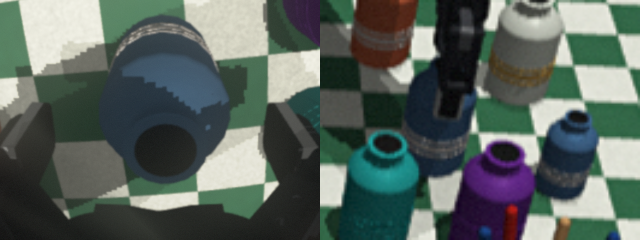

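The vase is upright, with its mouth at wrist pixel (326,349).

```bash
python3 - <<'E'
from h import *
p=camera('wrist');print(fonz(p,326,349,.104)*1000, fonz(p,442.6,200,.05)*0)
E
```

```text
[565.05687649 284.38957216 104.        ] [0. 0. 0.]
```

Emit:
drive_tool:
  increments:
    - [[2, 0, -8], [0, 0, 0], 1]
    - [[0, 0, 0], [0, 0, 0], 1]
    - [[0, 0, 0], [0, 0, 0], 0]
    - [[0, 0, 0], [0, 0, 0], 0]
    - [[0, 0, 0], [0, 0, 0], 0]
    - [[0, 0, 0], [0, 0, 0], 0]
    - [[0, 0, 0], [0, 0, 0], 0]
    - [[0, 0, 0], [0, 0, 0], 0]

```text
clock: 4.87
eef_pos: [0.5648, 0.2855, 0.0417]
tool_rot: [0.741, 0.672, 0.001, 0.0]
ft_force: [0.8, -0.4, 1.9]
grip_width: 0.0537
grasp_force: 63.7
```

```bash
python3 -c "
from h import *
st()"
```

```text
t 4.87 tcp [564.8 285.5  41.7] yaw_y -5.57 z [ 0.001  0.001 -1.   ] j [ 0.47  0.61  0.13  1.09 -0.    2.14] F [ 0.8 -0.4  1.9] T [ 0.009 -0.058 -0.089] g 0.0537 63.7
```

Emit:
drive_tool:
  increments:
    - [[0, 0, 5], [0, 0, 0], 0]
    - [[0, 0, 15], [0, 0, 0], 0]
    - [[0, 0, 25], [0, 0, 0], 0]
    - [[0, 0, 25], [0, 0, 0], 0]
    - [[0, 0, 25], [0, 0, 0], 0]
    - [[0, 0, 15], [0, 0, 0], 0]
    - [[0, 0, 0], [0, 0, 0], 0]
    - [[-3, -15, 0], [0, 0, 0], 0]

```text
clock: 5.53
eef_pos: [0.5618, 0.2727, 0.1514]
tool_rot: [0.74, 0.673, 0.001, -0.0]
ft_force: [0.0, -0.0, -3.0]
grip_width: 0.0535
grasp_force: 63.7
```

Emit:
drive_tool:
  increments:
    - [[-5, -30, 0], [0, 0, 0], 0]
    - [[-6, -35, 0], [0, 0, 0], 0]
    - [[-6, -35, 0], [0, 0, 0], 0]
    - [[-6, -35, 0], [0, 0, 0], 0]
    - [[-6, -35, 0], [0, 0, 0], 0]
    - [[-6, -35, 0], [0, 0, 0], 0]
    - [[-6, -35, 0], [0, 0, 0], 0]
    - [[-5, -30, 0], [0, 0, 0], 0]

```text
clock: 6.2
eef_pos: [0.513, -0.0018, 0.1494]
tool_rot: [0.741, 0.672, -0.002, -0.001]
ft_force: [0.7, 0.0, -2.4]
grip_width: 0.0535
grasp_force: 63.7
```

Emit:
drive_tool:
  increments:
    - [[-4, -30, 0], [0, 0, 0], 0]
    - [[-2, -16, 0], [0, 0, 0], 0]
    - [[0, 0, 0], [0, 0, 0], 0]
    - [[0, 0, 0], [0, 0, 0], 0]

```text
clock: 6.53
eef_pos: [0.508, -0.0464, 0.1497]
tool_rot: [0.741, 0.671, -0.001, -0.001]
ft_force: [-0.1, -0.0, -3.3]
grip_width: 0.0532
grasp_force: 63.7
```

```bash
python3 - <<'E'
from h import *
st();s=camera('scene');t=camera('top');w=camera('wrist');print(len(s),s['shot'])
a=cv2.resize(s['image'][140:270,180:360],(480,346),interpolation=2)
b=cv2.resize(t['image'][220:320,270:420],(320,213),interpolation=2)
c=cv2.resize(w['image'],(320,240))
im=np.zeros((460,800,3),np.uint8);im[:346,:480]=a;im[:213,480:]=b;im[215:455,480:]=c
cv2.imwrite('pics/h1.png',im[:,:,::-1]);cv2.imwrite('pics/w4.png',w['image'][:,:,::-1])
E
```

```text
t 6.53 tcp [508.  -46.4 149.7] yaw_y -5.7 z [-0.003  0.001 -1.   ] j [-0.09  0.3  -0.07  1.2   0.    1.58] F [-0.1 -0.  -3.3] T [ 0.062 -0.013  0.021] g 0.0532 63.7
4 12
```

View pics/h1.png

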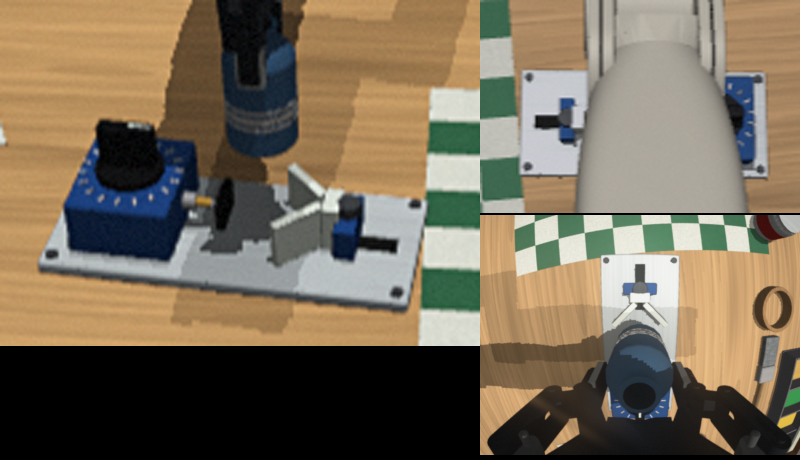

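The vase is held, clear above the gap between jaw and V-rest. I'll check the holder pose and the in-hand vase position by projecting models.

```bash
python3 - <<'E'
from h import *
from scipy.optimize import least_squares
s=camera('scene');t=camera('top');w=camera('wrist')
# plate corners by subpixel contour lines, scene: bright plate seen? use silhouettes hull vs model hull
def hull(p,pts): return cv2.convexHull(np.array([proj(p,x) for x in pts],np.float32))[:,0]
def box(x0,x1,y0,y1,z0,z1): return np.array([[x,y,z] for x in(x0,x1) for y in(y0,y1) for z in(z0,z1)])
P=np.vstack([box(-.065,.065,-.17,.13,0,.012),box(-.05,.05,-.1475,-.0625,.012,.062)])
P2=np.vstack([box(-.0425,.0425,-.155,-.055,.012,.062)])
def world(q,pts):
    c,sn=np.cos(q[2]),np.sin(q[2]);return np.c_[q[0]+c*pts[:,0]-sn*pts[:,1],q[1]+sn*pts[:,0]+c*pts[:,1],pts[:,2]]
def sd(hl,pts): return np.array([cv2.pointPolygonTest(hl.reshape(-1,1,2),(float(a),float(b)),True) for a,b in pts])
r=silhouettes('holder',s)[0];m=r['region'].astype(np.uint8)
c=max(cv2.findContours(m,0,1)[0],key=cv2.contourArea);H=cv2.convexHull(c)[:,0].astype(float)
# sample low part of hull (plate edges)
n=len(H);S=[]
for i in range(n):
    a,b=H[i],H[(i+1)%n];k=int(np.hypot(*(b-a))//3)+1
    S+= [a+(b-a)*j/k for j in range(k)]
S=np.array(S)
for z in (P,):
    f=lambda q:sd(hull(s,world([q[0]/1e3,q[1]/1e3,q[2]/1e2],z)),S)-.3
    o=least_squares(f,[509,-53.5,-9.9],loss='soft_l1',diff_step=1e-3);print('scene fit',o.x[:2],np.degrees(o.x[2]/100),np.abs(o.fun).mean())
print('jaw pred',proj(s,world([.509,-.0535,-.0995],np.array([[0,-.025,.038]]))[0]))
# vase in scene
for r in silhouettes('vase_blue',s):
    m=r['region'];l,tp,rr,bt=r['bbox']
    if rr<330: print('vase scene',r['conf'],r['bbox'])
def vase(x,y,z):
    a=np.linspace(0,2*np.pi,48,endpoint=False);return np.vstack([np.c_[x+.028*np.cos(a),y+.028*np.sin(a),0*a+z+h] for h in(0,.06)])
for x,y,z in[(.508,-.0464,.108),(.51,-.0464,.108),(.508,-.0434,.108),(.508,-.0464,.111)]:
    h=np.array([proj(s,v) for v in vase(x,y,z)]);print((x,y,z),'model l,r,bottom',h[:,0].min(),h[:,0].max(),h[:,1].max())
im=cv2.resize(w['image'][300:440,240:400],(800,700));g=w['image'][320:400,280:350].sum(2)
mm=(g<90).astype(np.uint8);nn,lab,stt,cc=cv2.connectedComponentsWithStats(mm)
for i in range(1,nn):
    if stt[i,4]>80:print('dark',cc[i]+[280,320],stt[i],fonz(w,*(cc[i]+[280,320]),.212)*1000)
E
```

```text
scene fit [509.70578664 -53.11103147] -6.492217285457385 0.8236293558839428
jaw pred [265.34774916 216.57052805]
(0.508, -0.0464, 0.108) model l,r,bottom 263.5371087683083 292.30815085325696 199.8136530946909
(0.51, -0.0464, 0.108) model l,r,bottom 263.4084337118396 292.2203993598302 200.4189929812737
(0.508, -0.0434, 0.108) model l,r,bottom 265.03167193247134 293.7529499196531 199.8715912917531
(0.508, -0.0464, 0.111) model l,r,bottom 263.4509926578702 292.27406776951386 198.641388231676
dark [318.21447619 361.66819048] [   7   16   63   53 2625] [509.26267387 -46.47097469 212.        ]
```

Emit:
drive_tool:
  increments:
    - [[1.5, 0.5, -10], [0, 0, 0], 0]
    - [[0, 0, -20], [0, 0, 0], 0]
    - [[0, 0, -20], [0, 0, 0], 0]
    - [[0, 0, -20], [0, 0, 0], 0]
    - [[0, 0, -14], [0, 0, 0], 0]
    - [[0, 0, -6], [0, 0, 0], 0]
    - [[0, 0, 0], [0, 0, 0], 0]
    - [[0, 0, 0], [0, 0, 0], 0]

```text
clock: 7.6
eef_pos: [0.5109, -0.0451, 0.0611]
tool_rot: [0.741, 0.672, -0.0, -0.0]
ft_force: [0.2, 0.6, -2.4]
grip_width: 0.0531
grasp_force: 63.7
```

Emit:
drive_tool:
  increments:
    - [[0, 0, -2], [0, 0, 0], 0]
    - [[0, 0, -2], [0, 0, 0], 0]
    - [[0, 0, 0], [0, 0, 0], 0]
    - [[0, 0, 0], [0, 0, 0], 0]

```text
clock: 7.93
eef_pos: [0.5111, -0.0453, 0.0577]
tool_rot: [0.741, 0.672, 0.0, 0.0]
ft_force: [-0.3, -0.3, -2.8]
grip_width: 0.0535
grasp_force: 63.7
```

```bash
python3 - <<'E'
from h import *
st();s=camera('scene')
for r in silhouettes('vase_blue',s):
    if r['bbox'][2]<330: print('vase scene',r['conf'],r['bbox'])
cv2.imwrite('pics/h2.png',cv2.resize(s['image'][160:260,190:350],(800,500),interpolation=2)[:,:,::-1])
E
```

```text
t 7.93 tcp [511.1 -45.3  57.7] yaw_y -5.57 z [ 0.001 -0.    -1.   ] j [-0.09  0.38 -0.21  0.98 -0.    1.58] F [-0.3 -0.3 -2.8] T [ 0.066 -0.027  0.013] g 0.0535 63.7
vase scene 0.83 [268.6, 187.7, 295.2, 237.1]
```

View pics/h2.png

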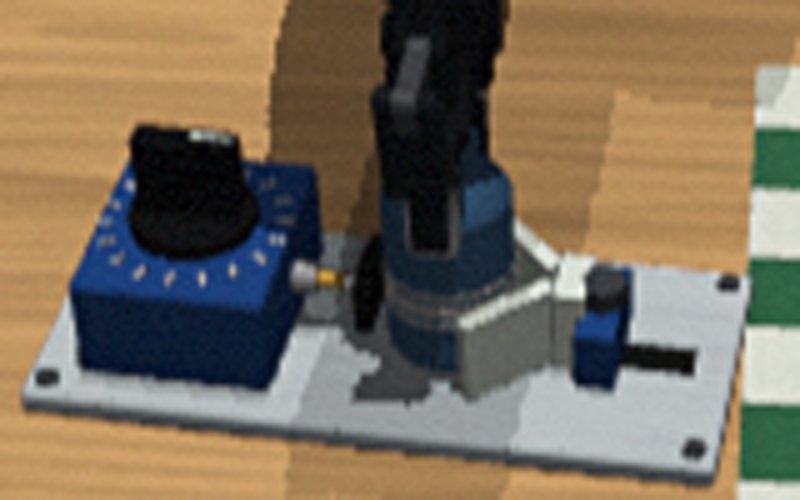

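The vase hangs just above the plate, between the jaw on its left and the V-rest on its right, touching neither.

Emit:
drive_tool:
  increments:
    - [[-1, 0, -2], [0, 0, 0], 0]
    - [[0, 0, -1], [0, 0, 0], 0]
    - [[0, 0, 0], [0, 0, 0], 0]
    - [[0, 0, 0], [0, 0, 0], 0]

```text
clock: 8.37
eef_pos: [0.5096, -0.0452, 0.0541]
tool_rot: [0.741, 0.672, -0.0, -0.0]
ft_force: [-0.1, -0.2, -2.5]
grip_width: 0.0537
grasp_force: 63.7
```

Emit:
drive_tool:
  increments:
    - [[0, 0, -1], [0, 0, 0], 0]
    - [[0, 0, 0], [0, 0, 0], 0]
    - [[0, 0, 0], [0, 0, 0], 0]

```text
clock: 8.62
eef_pos: [0.5099, -0.0452, 0.0536]
tool_rot: [0.741, 0.672, 0.0, 0.0]
ft_force: [-0.7, -0.8, 1.8]
grip_width: 0.0531
grasp_force: 64.1
```

Touchdown. Releasing, then lifting to look.

Emit:
drive_tool:
  increments:
    - [[0, 0, 0], [0, 0, 0], 0.85]
    - [[0, 0, 0], [0, 0, 0], 0.85]
    - [[0, 0, 0], [0, 0, 0], 0.85]
    - [[0, 0, 0], [0, 0, 0], 0.85]
    - [[0, 0, 5], [0, 0, 0], 0.85]
    - [[0, 0, 20], [0, 0, 0], 0.85]
    - [[0, 0, 35], [0, 0, 0], 0.85]
    - [[0, 0, 40], [0, 0, 0], 0.85]

```text
clock: 9.28
eef_pos: [0.5078, -0.045, 0.1526]
tool_rot: [0.741, 0.672, -0.002, -0.002]
ft_force: [1.3, -0.9, 0.7]
grip_width: 0.0724
grasp_force: 0.0
```

Emit:
drive_tool:
  increments:
    - [[0, 0, 20], [0, 0, 7], 0.85]
    - [[0, -20, 0], [0, 0, 7], 0.85]
    - [[0, -30, 0], [0, 0, 7], 0.85]
    - [[-3, -30, 0], [0, 0, 7], 0.85]
    - [[-4, -20, 0], [0, 0, 7], 0.85]
    - [[-4, -13, 0], [0, 0, 7], 0.85]
    - [[0, 0, 0], [0, 0, 7], 0.85]
    - [[0, 0, 0], [0, 0, 7], 0.85]

```text
clock: 9.95
eef_pos: [0.4985, -0.1594, 0.1736]
tool_rot: [0.337, 0.942, -0.0, 0.0]
ft_force: [-0.0, -0.2, 0.3]
grip_width: 0.0729
grasp_force: 0.0
```

```bash
python3 - <<'E'
from h import *
st();s=camera('scene');w=camera('wrist')
for r in silhouettes('vase_blue',s):
    if r['bbox'][2]<330: print('vase scene',r['conf'],r['bbox'])
im=np.zeros((480,800,3),np.uint8)
im[:300,:480]=cv2.resize(s['image'][160:260,190:350],(480,300),interpolation=2)
im[:240,480:]=cv2.resize(w['image'],(320,240))
cv2.imwrite('pics/h3.png',im[:,:,::-1])
E
```

```text
t 9.95 tcp [ 498.5 -159.4  173.6] yaw_y 50.65 z [ 0. -0. -1.] j [-0.31  0.3   0.    1.27 -0.    0.38] F [-0.  -0.2  0.3] T [ 0.015 -0.03  -0.046] g 0.0729 0.0
vase scene 0.96 [267.2, 188.0, 292.9, 234.2]
```

View pics/h3.png

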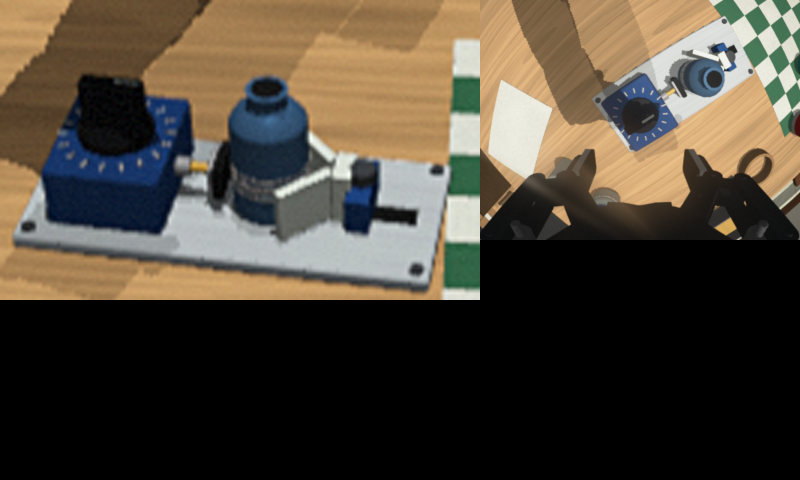

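The vase stands released in the gap, in front of the jaw. I'm rotating CCW first, so the whole clockwise turn fits within the last joint's range.

Emit:
drive_tool:
  increments:
    - [[0, 1.5, 0], [0, 0, 7], 1]
    - [[0, 0, 0], [0, 0, 7], 1]
    - [[0, 0, 0], [0, 0, 7], 1]
    - [[0, 0, 0], [0, 0, 7], 1]
    - [[0, 0, 0], [0, 0, 7], 1]
    - [[0, 0, 0], [0, 0, 7], 1]
    - [[0, 0, 0], [0, 0, 7], 1]
    - [[0, 0, 0], [0, 0, 7], 1]

```text
clock: 10.77
eef_pos: [0.4989, -0.1563, 0.1734]
tool_rot: [-0.145, 0.989, -0.0, 0.0]
ft_force: [-0.4, -0.9, -0.3]
grip_width: 0.0853
grasp_force: 0.0
```

Emit:
drive_tool:
  increments:
    - [[0, 0, 0], [0, 0, 7], 1]
    - [[0, 0, 0], [0, 0, 7], 1]
    - [[0, 0, 0], [0, 0, 7], 1]
    - [[0, 0, 0], [0, 0, 7], 1]
    - [[0, 0, 0], [0, 0, 7], 1]
    - [[0, 0, 0], [0, 0, 7], 1]
    - [[0, 0, 0], [0, 0, 7], 1]
    - [[0, 0, 0], [0, 0, 4.5], 1]

```text
clock: 11.43
eef_pos: [0.4989, -0.1563, 0.1734]
tool_rot: [-0.574, 0.819, -0.0, 0.0]
ft_force: [0.4, 0.7, -0.4]
grip_width: 0.0851
grasp_force: 0.0
```

Emit:
drive_tool:
  increments:
    - [[0, 0, 0], [0, 0, 7], 1]
    - [[0, 0, 0], [0, 0, 0], 1]
    - [[0, 0, 0], [0, 0, 0], 1]

```text
clock: 11.68
eef_pos: [0.4989, -0.1564, 0.1733]
tool_rot: [-0.62, 0.784, -0.0, 0.0]
ft_force: [0.0, -0.1, -0.6]
grip_width: 0.0853
grasp_force: 0.0
```

```bash
cat > v.py <<'E'
from h import *
st();s=camera('scene');w=camera('wrist')
for r in silhouettes('vase_blue',s):
    if r['bbox'][2]<330: ys,xs=np.nonzero(r['region']);print('vase scene',r['conf'],r['bbox'],xs.mean())
for r in silhouettes('jaw',s)[:1]:ys,xs=np.nonzero(r['region']);print('jaw scene',r['conf'],r['bbox'],xs.mean(),ys.mean())
E
cat > d.py <<'E'
from h import *
w=camera('wrist')
for r in silhouettes('dial_grip',w)[:2]:
    m=r['region'].astype(np.uint8);ys,xs=np.nonzero(m)
    print('dial wrist',r['conf'],r['bbox'],xs.mean(),ys.mean(),m.sum(),[np.round(fonz(w,xs.mean(),ys.mean(),z)*1000,1) for z in(.07,.085,.108)])
    # bar pointer: bright mark in mask
    g=w['image'].sum(2)*m;k=(g>330)&(cv2.erode(m,np.ones((5,5)))>0);yy,xx=np.nonzero(k)
    if len(xx)>4:
        Q=np.array([fonz(w,a,b,.108)[:2] for a,b in zip(xx,yy)])*1000;c=Q.mean(0);u,sv,vt=np.linalg.svd(Q-c);print('mark',c,sv,np.degrees(np.arctan2(vt[0,1],vt[0,0])))
E
python3 v.py; python3 d.py
```

```text
t 11.68 tcp [ 498.9 -156.4  173.3] yaw_y 166.69 z [ 0. -0. -1.] j [-0.3   0.3  -0.    1.27  0.   -1.64] F [ 0.  -0.1 -0.6] T [0.016 0.008 0.051] g 0.0853 0.0
vase scene 0.93 [267.4, 185.7, 295.2, 236.9] 278.20019920318725
jaw scene 0.43 [458.5, 186.4, 491.9, 233.6] 474.73140857392826 209.94225721784778
dial wrist 0.55 [282.5, 194.7, 357.5, 281.5] 319.3092105263158 233.62590744101632 4408 [array([ 498.4, -157.1,   70. ]), array([ 497.6, -161. ,   85. ]), array([ 496.2, -166.8,  108. ])]
mark [ 499.72436109 -145.99354256] [63.00779106 13.90620204] 84.19241536083945
```

Emit:
drive_tool:
  increments:
    - [[0, -1, -20], [0, 0, 4], 1]
    - [[0, 0, -25], [0, 0, 3.5], 1]
    - [[0, 0, -25], [0, 0, 0], 0.6]
    - [[0, 0, -20], [0, 0, 0], 0.6]
    - [[0, 0, -7], [0, 0, 0], 0.6]
    - [[0, 0, 0], [0, 0, 0], 0.6]

```text
clock: 12.48
eef_pos: [0.497, -0.1572, 0.0742]
tool_rot: [-0.672, 0.741, 0.002, -0.001]
ft_force: [-0.2, -0.4, -0.7]
grip_width: 0.0513
grasp_force: 0.0
```

```bash
python3 -c "
from h import *
st()"
```

```text
t 12.48 tcp [ 497.  -157.2   74.2] yaw_y 174.4 z [-0.004  0.001 -1.   ] j [-0.31  0.38 -0.16  1.03  0.   -1.78] F [-0.2 -0.4 -0.7] T [ 0.012  0.011 -0.004] g 0.0513 0.0
```

Emit:
drive_tool:
  increments:
    - [[0, 0, 0], [0, 0, 0], 0]
    - [[0, 0, 0], [0, 0, 0], 0]
    - [[0, 0, 0], [0, 0, 0], 0]
    - [[0, 0, 0], [0, 0, 0], 0]
    - [[0, 0, 0], [0, 0, 0], 0]
    - [[0, 0, 0], [0, 0, 0], 0]
    - [[0, 0, 0], [0, 0, 0], 0]
    - [[0, 0, 0], [0, 0, 0], 0]

```text
clock: 13.15
eef_pos: [0.4987, -0.158, 0.0781]
tool_rot: [-0.672, 0.741, -0.001, 0.0]
ft_force: [-3.5, -0.3, 5.8]
grip_width: 0.0121
grasp_force: 59.1
```

```bash
python3 -c "
from h import *
st()"
```

```text
t 13.15 tcp [ 498.7 -158.    78.1] yaw_y 174.42 z [ 0.001 -0.001 -1.   ] j [-0.31  0.38 -0.16  1.04 -0.   -1.78] F [-3.5 -0.3  5.8] T [0.072 0.76  0.019] g 0.0121 59.1
```

Emit:
drive_tool:
  increments:
    - [[0, 0, 1.5], [0, 0, -5], 0]
    - [[0, 0, 0], [0, 0, -5], 0]
    - [[0, 0, 0], [0, 0, -5], 0]
    - [[0, 0, 0], [0, 0, -5], 0]
    - [[0, 0, 0], [0, 0, 0], 0]
    - [[0, 0, 0], [0, 0, 0], 0]

```text
clock: 13.65
eef_pos: [0.4984, -0.1579, 0.0782]
tool_rot: [-0.534, 0.846, -0.0, -0.0]
ft_force: [-2.1, -1.1, 0.0]
grip_width: 0.0116
grasp_force: 60.1
```

```bash
python3 v.py;python3 -c "
from h import *
for i in range(6): camera('top');print(get_obs()['ft_torque'].round(3))"
```

```text
t 13.65 tcp [ 498.4 -157.9   78.2] yaw_y 154.53 z [-0.    -0.001 -1.   ] j [-0.31  0.38 -0.16  1.04 -0.   -1.43] F [-2.1 -1.1  0. ] T [-0.187  0.558 -0.05 ] g 0.0116 60.1
vase scene 0.74 [269.3, 183.5, 295.0, 236.5] 278.61560418648907
jaw scene 0.61 [255.5, 208.5, 267.8, 228.1] 262.9782608695652 216.90217391304347
[-0.201  0.888  0.049]
[-0.223  0.943  0.004]
[-0.236  1.031  0.015]
[-0.313  1.067  0.014]
[-0.228  1.11   0.034]
[-0.214  1.072 -0.018]
```

Emit:
drive_tool:
  increments:
    - [[0, 0, 0], [0, 0, -5], 0]
    - [[0, 0, 0], [0, 0, -5], 0]
    - [[0, 0, 0], [0, 0, -5], 0]
    - [[0, 0, 0], [0, 0, -5], 0]
    - [[0, 0, 0], [0, 0, 0], 0]
    - [[0, 0, 0], [0, 0, 0], 0]

```text
clock: 14.65
eef_pos: [0.4984, -0.1579, 0.0781]
tool_rot: [-0.378, 0.926, -0.0, -0.0]
ft_force: [-5.2, -1.5, 5.2]
grip_width: 0.0118
grasp_force: 60.8
```

```bash
cat >> v.py <<'E'
T=[]
for i in range(4): camera('top');T.append(get_obs()['ft_torque'])
print('T mean',np.mean(T,0).round(3),np.std(T,0).round(3))
E
python3 v.py
```

```text
t 14.65 tcp [ 498.4 -157.9   78.1] yaw_y 134.43 z [-0.001 -0.    -1.   ] j [-0.31  0.38 -0.16  1.04 -0.   -1.08] F [-5.2 -1.5  5.2] T [-0.278  1.207  0.019] g 0.0118 60.8
vase scene 0.58 [269.1, 185.5, 296.0, 234.5] 279.27632950990613
T mean [-0.218  1.205 -0.031] [0.042 0.011 0.027]
```

```bash
cat > v.py <<'E'
from h import *
import sys
st();T=[];I=[]
for i in range(10):
    p=camera('scene');I.append(p['image'].astype(np.float32));T.append(get_obs()['ft_torque'])
print('T mean',np.mean(T,0).round(3),'se',(np.std(T,0)/3).round(3))
g=np.mean(I,0);np.save(f'sc{sys.argv[1]}.npy',g)
r=[x for x in silhouettes('vase_blue',p) if x['bbox'][2]<330]
if r:print(r[0]['bbox'])
ref=np.load('sc2.npy').astype(np.uint8)
tpl=ref[186:232,272:294];res=cv2.matchTemplate(cv2.resize(g.astype(np.uint8)[176:242,258:320],None,fx=8,fy=8,interpolation=2),cv2.resize(tpl,None,fx=8,fy=8,interpolation=2),5)
_,mv,_,ml=cv2.minMaxLoc(res);print('vase shift px',ml[0]/8-14,ml[1]/8-10,mv)
E
python3 v.py 2
```

```text
t 15.05 tcp [ 498.3 -157.9   78.1] yaw_y 134.44 z [-0.001 -0.    -1.   ] j [-0.31  0.38 -0.16  1.04 -0.   -1.08] F [-5.1 -0.4  5. ] T [-0.19   1.22  -0.067] g 0.0116 60.8
T mean [-0.24   1.185 -0.01 ] se [0.012 0.011 0.01 ]
[266.9, 185.3, 297.3, 234.0]
vase shift px 0.0 0.0 0.9981924891471863
```

Emit:
drive_tool:
  increments:
    - [[0, 0, 0], [0, 0, -5], 0]
    - [[0, 0, 0], [0, 0, -5], 0]
    - [[0, 0, 0], [0, 0, -5], 0]
    - [[0, 0, 0], [0, 0, -5], 0]
    - [[0, 0, 0], [0, 0, 0], 0]
    - [[0, 0, 0], [0, 0, 0], 0]

```text
clock: 16.1
eef_pos: [0.4982, -0.1577, 0.0781]
tool_rot: [-0.212, 0.977, -0.0, -0.0]
ft_force: [-5.3, -1.2, 5.6]
grip_width: 0.0118
grasp_force: 60.8
```

```bash
python3 v.py 3
```

```text
t 16.1 tcp [ 498.2 -157.7   78.1] yaw_y 114.44 z [-0.001 -0.    -1.   ] j [-0.31  0.38 -0.16  1.04 -0.   -0.73] F [-5.3 -1.2  5.6] T [-0.169  1.193 -0.037] g 0.0118 60.8
T mean [-0.178  1.262 -0.015] se [0.007 0.01  0.013]
[271.6, 183.8, 296.5, 235.0]
vase shift px 0.75 -0.125 0.9763022661209106
```

Emit:
drive_tool:
  increments:
    - [[0, 0, 0], [0, 0, -5], 0]
    - [[0, 0, 0], [0, 0, -5], 0]
    - [[0, 0, 0], [0, 0, -5], 0]
    - [[0, 0, 0], [0, 0, -5], 0]
    - [[0, 0, 0], [0, 0, 0], 0]
    - [[0, 0, 0], [0, 0, 0], 0]

```text
clock: 17.15
eef_pos: [0.4981, -0.1575, 0.0781]
tool_rot: [-0.039, 0.999, 0.0, -0.001]
ft_force: [-5.9, -0.1, 6.4]
grip_width: 0.0117
grasp_force: 60.9
```

```bash
python3 v.py 4
```

```text
t 17.15 tcp [ 498.1 -157.5   78.1] yaw_y 94.45 z [-0.001  0.    -1.   ] j [-0.31  0.38 -0.16  1.04 -0.   -0.38] F [-5.9 -0.1  6.4] T [-0.137  1.316  0.012] g 0.0117 60.9
T mean [-0.128  1.339  0.024] se [0.007 0.006 0.008]
[270.3, 184.0, 299.0, 235.6]
vase shift px 0.75 -0.125 0.975929856300354
```

```bash
cat > e.py <<'E'
from h import *
import sys
a,b=[np.load(f'sc{k}.npy').astype(np.uint8) for k in sys.argv[1:3]]
def ecc(x0,x1,y0,y1):
    f=lambda i:cv2.cvtColor(i,7)[y0:y1,x0:x1].astype(np.float32)
    W=np.eye(2,3,dtype=np.float32);c,W=cv2.findTransformECC(f(a),f(b),W,0,(3,200,1e-6),None,3);return W[:,2].round(2),round(c,4)
for n,q in(('vase',(270,297,185,215)),('rim',(270,290,183,197)),('rightedge',(284,300,188,212)),('V static',(300,320,205,235))):
    try:print(n,ecc(*q))
    except cv2.error:print(n,'fail')
print('absdiff vase',np.abs(a.astype(float)-b)[185:215,270:297].mean(),'static',np.abs(a.astype(float)-b)[205:235,300:320].mean())
E
for k in "2 3" "3 4";do echo == $k;python3 e.py $k;done
```

```text
== 2 3
vase (array([1.07, 0.23], dtype=float32), 0.9947)
rim (array([1.11, 0.14], dtype=float32), 0.9897)
rightedge (array([1.04, 0.56], dtype=float32), 0.9831)
V static (array([ 0.01, -0.  ], dtype=float32), 0.9996)
absdiff vase 9.220576131687244 static 0.9627777777777777
== 3 4
vase (array([0.01, 0.  ], dtype=float32), 0.9999)
rim (array([0.02, 0.01], dtype=float32), 0.9999)
rightedge (array([0.02, 0.03], dtype=float32), 0.9999)
V static (array([-0.02,  0.01], dtype=float32), 0.9997)
absdiff vase 0.7707818930041153 static 0.8988888888888888
```

The vase moved about 2 mm up to click 3 and not at all from 3 to 4. It was therefore home at click 3 (jaw travel ≈9 mm), and load torque appears from click 4. The target is click 6, so I'll go on and watch the torque.

Emit:
drive_tool:
  increments:
    - [[0, 0, 0], [0, 0, -5], 0]
    - [[0, 0, 0], [0, 0, -5], 0]
    - [[0, 0, 0], [0, 0, -5], 0]
    - [[0, 0, 0], [0, 0, -5], 0]
    - [[0, 0, 0], [0, 0, 0], 0]
    - [[0, 0, 0], [0, 0, 0], 0]

```text
clock: 18.2
eef_pos: [0.4981, -0.1574, 0.0781]
tool_rot: [0.135, 0.991, 0.0, -0.001]
ft_force: [-6.7, 0.0, 6.0]
grip_width: 0.0115
grasp_force: 60.9
```

```bash
python3 v.py 5;python3 e.py 4 5
```

```text
t 18.2 tcp [ 498.1 -157.4   78.1] yaw_y 74.46 z [-0.001  0.    -1.   ] j [-0.31  0.38 -0.16  1.04  0.   -0.03] F [-6.7  0.   6. ] T [0.003 1.38  0.042] g 0.0115 60.9
T mean [-0.005  1.376  0.014] se [0.008 0.008 0.012]
[268.4, 182.5, 297.2, 236.8]
vase shift px 0.75 -0.125 0.9753764867782593
vase (array([0.02, 0.01], dtype=float32), 0.9999)
rim (array([0.01, 0.02], dtype=float32), 0.9997)
rightedge (array([0.  , 0.02], dtype=float32), 1.0)
V static (array([ 0.03, -0.02], dtype=float32), 0.9998)
absdiff vase 0.7818930041152263 static 0.8705555555555555
```

Emit:
drive_tool:
  increments:
    - [[0, 0, 0], [0, 0, -5], 0]
    - [[0, 0, 0], [0, 0, 0], 0]

```text
clock: 18.92
eef_pos: [0.498, -0.1577, 0.0781]
tool_rot: [0.179, 0.984, -0.0, -0.001]
ft_force: [-6.0, -1.7, 6.6]
grip_width: 0.012
grasp_force: 61.4
```

```bash
python3 v.py 5b;python3 d.py; python3 - <<'E'
from h import *
p=camera('scene')
for r in silhouettes('dial_grip',p)[:1]:print(r['conf'],r['bbox'])
E
```

```text
t 18.92 tcp [ 498.  -157.7   78.1] yaw_y 69.42 z [-0.001 -0.    -1.   ] j [-0.31  0.38 -0.16  1.04 -0.    0.05] F [-6.  -1.7  6.6] T [-0.209  1.427  0.727] g 0.012 61.4
T mean [-0.194  1.418  0.667] se [0.008 0.008 0.013]
[269.9, 185.7, 294.9, 233.6]
vase shift px 0.75 -0.125 0.9750240445137024
dial wrist 0.72 [431.1, 196.5, 472.4, 258.2] 452.97552083333335 226.97864583333333 1920 [array([495. , -84.2,  70. ]), array([489.6, -88.4,  85. ]), array([481.3, -94.9, 108. ])]
mark [482.59495595 -96.89778445] [100.21815182  45.11657125] -0.9917688777164697
dial wrist 0.65 [266.1, 226.7, 373.5, 360.6] 319.1797865662272 279.36308851224106 7965 [array([ 497.3, -157.3,   70. ]), array([ 491.7, -155.2,   85. ]), array([ 483.1, -152.1,  108. ])]
mark [ 516.89450529 -163.51940441] [8.96726051 4.8088115 ] -42.6750532383614
0.56 [213.6, 186.9, 239.7, 213.8]
```

Emit:
drive_tool:
  increments:
    - [[0, 0, 0], [0, 0, -5], 0]
    - [[0, 0, 0], [0, 0, 0], 0]

```text
clock: 19.83
eef_pos: [0.4981, -0.1573, 0.0781]
tool_rot: [0.222, 0.975, 0.0, -0.001]
ft_force: [-6.8, 0.5, 6.3]
grip_width: 0.0117
grasp_force: 60.9
```

```bash
python3 -c "
from h import *
st()"
```

```text
t 19.83 tcp [ 498.1 -157.3   78.1] yaw_y 64.32 z [-0.001  0.001 -1.   ] j [-0.31  0.38 -0.16  1.04  0.    0.14] F [-6.8  0.5  6.3] T [-0.019  1.389  0.172] g 0.0117 60.9
```

Emit:
drive_tool:
  increments:
    - [[0, 0, 0], [0, 0, -5], 0]
    - [[0, 0, 0], [0, 0, 0], 0]

```text
clock: 20.0
eef_pos: [0.4981, -0.157, 0.0781]
tool_rot: [0.265, 0.964, 0.0, -0.001]
ft_force: [-5.4, 1.5, 6.4]
grip_width: 0.0116
grasp_force: 61.1
```

```bash
python3 -c "
from h import *
st()"
```

```text
t 20.0 tcp [ 498.1 -157.    78.1] yaw_y 59.3 z [-0.001  0.001 -1.   ] j [-0.31  0.38 -0.16  1.04  0.    0.23] F [-5.4  1.5  6.4] T [ 0.184  1.342 -0.237] g 0.0116 61.1
```

Emit:
drive_tool:
  increments:
    - [[0, 0, 0], [0, 0, -5], 0]
    - [[0, 0, 0], [0, 0, 0], 0]
    - [[0, 0, 0], [0, 0, 0], 0]

```text
clock: 20.25
eef_pos: [0.4981, -0.1572, 0.0781]
tool_rot: [0.305, 0.952, 0.0, -0.001]
ft_force: [-6.0, 1.2, 7.5]
grip_width: 0.0113
grasp_force: 60.9
```

```bash
python3 v.py 6;python3 e.py 5 6
```

```text
t 20.25 tcp [ 498.1 -157.2   78.1] yaw_y 54.47 z [-0.001  0.001 -1.   ] j [-0.31  0.38 -0.16  1.04  0.    0.31] F [-6.   1.2  7.5] T [0.065 1.408 0.054] g 0.0113 60.9
T mean [0.116 1.39  0.046] se [0.009 0.008 0.013]
[269.1, 184.1, 297.7, 238.3]
vase shift px 0.75 -0.125 0.9751299619674683
vase (array([ 0.01, -0.01], dtype=float32), 0.9993)
rim (array([ 0.03, -0.01], dtype=float32), 0.9999)
rightedge (array([ 0.02, -0.02], dtype=float32), 0.9994)
V static (array([0.02, 0.03], dtype=float32), 0.9995)
absdiff vase 0.8786008230452675 static 0.9355555555555556
```

Detent torque over the last click confirms the dial turned. Six clicks means about 12.3 N on the vase, so I'm releasing and retreating upward.

Emit:
drive_tool:
  increments:
    - [[0, 0, 0], [0, 0, 0], 0.6]
    - [[0, 0, 0], [0, 0, 0], 0.6]
    - [[0, 0, 0], [0, 0, 0], 0.6]
    - [[0, 0, 0], [0, 0, 0], 0.6]
    - [[0, 0, 5], [0, 0, 0], 0.6]
    - [[0, 0, 20], [0, 0, 0], 0.6]
    - [[0, 0, 35], [0, 0, 0], 0.6]
    - [[0, 0, 35], [0, 0, 0], 0.6]

```text
clock: 21.47
eef_pos: [0.4978, -0.1573, 0.1729]
tool_rot: [0.305, 0.952, 0.0, -0.002]
ft_force: [1.6, -0.7, 0.6]
grip_width: 0.0512
grasp_force: 0.0
```

Emit:
drive_tool:
  increments:
    - [[0, 0, 30], [0, 0, 0], 0.6]
    - [[-10, 0, 20], [0, 0, 0], 0.6]
    - [[0, 0, 0], [0, 0, 0], 0.6]
    - [[0, 0, 0], [0, 0, 0], 0.6]

```text
clock: 21.8
eef_pos: [0.4898, -0.1581, 0.2246]
tool_rot: [0.305, 0.952, 0.0, 0.002]
ft_force: [-0.4, 0.9, 0.6]
grip_width: 0.0511
grasp_force: 0.0
```

```bash
sed -i 's/#.*//' d.py; python3 v.py 7; python3 e.py 6 7; python3 d.py; python3 - <<'E'
from h import *
w=camera('wrist');K,V=w['K'],np.array(w['view'])
c=V[:3,:3]@np.array([.4989,-.1578,.108])+V[:3,3];th=np.arctan2(np.hypot(*c[:2]),c[2]);u=c[:2]/np.hypot(*c[:2])*th*K[0,0]+K[:2,2];print('knob px',u)
u,v=u.astype(int);I=w['image'][v-30:v+30,u-30:u+30];g=I.sum(2);k=(g>300)&(I.max(2)-I.min(2)<40);yy,xx=np.nonzero(k)
Q=np.array([fonz(w,a+u-30,b+v-30,.108)[:2] for a,b in zip(xx,yy)])*1000
Q=Q[np.hypot(*(Q-[498.9,-157.8]).T)<22];c=Q.mean(0);_,sv,vt=np.linalg.svd(Q-c);print('mark',c,len(Q),sv,np.degrees(np.arctan2(*vt[0][::-1])))
E
```

```text
t 21.8 tcp [ 489.8 -158.1  224.6] yaw_y 54.43 z [ 0.004 -0.001 -1.   ] j [-0.31  0.26  0.08  1.38  0.    0.31] F [-0.4  0.9  0.6] T [ 0.072 -0.073  0.052] g 0.0511 0.0
T mean [ 0.016  0.012 -0.009] se [0.007 0.012 0.012]
[270.7, 184.9, 298.7, 238.5]
vase shift px 0.75 -0.125 0.97504061460495
vase (array([-0.01,  0.01], dtype=float32), 0.9999)
rim (array([-0.01,  0.01], dtype=float32), 0.9995)
rightedge (array([-0.,  0.], dtype=float32), 1.0)
V static (array([-0.04, -0.02], dtype=float32), 0.9996)
absdiff vase 1.480246913580247 static 2.097777777777778
dial wrist 0.91 [294.5, 199.0, 357.0, 268.8] 324.96133853151395 228.680636777128 3078 [array([ 498.7, -157.9,   70. ]), array([ 495.5, -156. ,   85. ]), array([ 490.7, -153. ,  108. ])]
mark [ 507.93977642 -164.24757071] [50.34867998 11.36401922] -35.65587270923371
knob px [326.00083283 240.10903068]
mark [ 509.51416769 -164.65212917] 128 [62.14590259 48.75469108] -29.61978532840082
```

The dial mark now points to −35.7°, from 84.2° at the start: −120°, exactly six clicks. The vase is unmoved, so I'm handing in.

```bash
python3 -c "
from h import *
print(job_done())"
```

```text
the job is handed in; nothing more can be done
None
```

The blue vase stands released in the holder against the V-rest, and the dial was turned six clicks, three past home (about 12 N, worked out from the jaw travel rather than measured), then left free; the job is handed in, but no verdict came back.

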